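# Index the desk carousel and load its empty cup

### The job

The rotary desk carousel has been left between two stops. With the fingers, push its upright post clockwise (seen from above) until the spring plunger clicks fully into the next notch and the table is locked there, without forcing it on past that notch and never pushing the table harder than about 20 N; then stand the loose glue stick upright in the empty cup, down on its floor, and let go. Leave the small things standing and lying round about where they are.

Things in the scene. Friction and masses are not known exactly. Their poses are not given: they have to be found in the camera images.
- carousel: Fixed round wooden base of the carousel, 196 mm across, 12 mm high; origin under its centre, on the turning axis. A dark clamp with the spring plunger stands on a tongue at the far right and reaches 172 mm from the axis; leave it alone. Two more cups on the turntable hold a pencil and a pen (up to 200 mm above the desk) and an eraser, all stuck fast.
- axis (a point): Point on the vertical turning axis of the carousel, at the height of the turntable's top (24 mm above the desk). Its x and y axes are those of the fixed base, not of the turntable. The turntable is a light wooden disc 161 mm across with an aluminium rim 180 mm across.
- table (a joint): Turntable angle, rad, growing clockwise seen from above; it stays where it is left. 0 is the middle setting of the wanted stop, but the plunger's clamp may be set up to 0.3 rad to either side, which is not reported: feel for the stop. Drag of 1.5 to 4 N at the post, then a small ridge beside the notch (up to 9 N at the post), then the plunger drops in and the table stands as at a rigid stop, play 1.5 mm.
- plunger (a joint): Travel of the spring plunger in m, outward from the turntable's axis: 0 = fully home in a notch (table locked), about 0.007 = riding on the rim between notches, up to 0.009 on the ridge beside a notch. The four notches are 90 degrees apart.
- post (a point): Upright aluminium post on the turntable, 14 mm thick with an 18 mm cap, from z = 24 mm to 87 mm above the desk, 68 mm from the turning axis. The point is on its centre line, 60 mm above the desk. At the stop it lies roughly left of the axis; at the start it is nearer the robot, 23 to 72 degrees back. Push it on the side that faces away from the clockwise turn.
- pocket (a point): Centre of the inner floor of the empty round black cup on the turntable, 28 mm above the desk. Bore 32 mm, outside 37 mm, rim 64 mm above the desk, open upward. It lies 55 mm from the turning axis, a quarter turn anticlockwise (seen from above) from the post; at the stop it is on the robot's side. It turns with the table.
- glue_center (a point): Centre of the loose glue stick, half-way up. The stick is a cylinder 27 mm in diameter and 90 mm tall with a white cap and a blue band, standing upright on the desk in front of the carousel; z of the point's frame runs up the stick. About 40 g.
- marker: Loose felt marker (135 mm) lying on the left side of the desk; bystander.
- rubber_stamp: Loose wooden rubber stamp (28 x 64 mm, 69 mm tall with its knob) standing to the right of the glue stick, near the woven box; bystander.
- tin: Loose flat tin (48 x 64 x 16 mm) lying to the left of the glue stick; bystander.
Things that resemble listed ones, but are neither listed nor needed, are in the scene too. Several things look just like the part that bears glue_center: the one meant starts farthest to the robot's left.

How it is judged:
On the way, in this order (a step that is already met when the one before it is completed fails the run):
1. the table is pushed round until the plunger is home in the wanted notch (value of joint plunger below 0.0025 m and value of joint table between -0.45 and 0.45 rad), for 0.2 s.
2. the glue stick stands in the empty cup (horizontal distance between glue_center and pocket below 0.007 m and z of glue_center in the frame of pocket below 0.05 m), for 0.2 s.
At the end, for the whole second after the job is handed in: The plunger is home in the wanted notch (travel under 2.5 mm, table angle between -0.45 and 0.45 rad) and the glue stick rests at the bottom of the empty cup, within 7 mm of its axis, its centre less than 50 mm above the cup's floor, upright within 0.2 rad, released and at rest (all of step 1 and all of step 2 and angle between glue_center's own z axis and vertical below 0.2 rad and linear speed of glue_stick below 0.02 m/s); the robot touches nothing.
It fails at once if the robot pushes the turntable or what it carries harder than 20 N (contact force between any of the fingers, the arm and table above 20 N).
It fails at once if the table is forced past the wanted notch (value of joint table above 0.45 rad).
It fails at once if a bystander is shoved more than 30 mm (distance of any of marker, rubber_stamp, tin from where it was at the start of the episode above 0.03 m).
It also fails if it takes over 67 s, if anything falls off the work surface, if the arm or the gripper's body presses on something with over 40 N, if the wrist force passes 120 N, or if a joint passes its speed limit or range.

### The arm

A 6-joint arm with a two-finger parallel gripper is mounted at the origin on the work surface; the furniture and walls round the work are solid. World frame = base frame: x ahead of the robot, y to its left, z up, the work surface at z = 0. Lengths are in m, angles in rad, forces in N, time in s.
With the tool pointing down it reaches from about 0.275 to 0.75 m from the base axis. Payload 10.2 kg.
Tool frame: the origin (TCP) lies midway between the tips of the shut fingers; the grasp point (between the pads) lies 19 mm behind it; z points along the fingers, y is the direction in which the jaws open and shut (so a half turn about z gives the same grasp; the last joint's range is limited). The gripper opens to 85 mm and grips with 20 to 120 N. Pads are 22 mm wide; open, the fingers measure 114 mm over their backs; the gripper's body (76 mm by 85 mm) begins 54 mm behind the grasp point. The pads swing forward as they close: fully open they stand 13 mm farther back than shut.
Start: joints at [-1.545, 0.313, 1.498, -0, 1.331, -0.223], TCP at [0.129, -0.509, 0.231] pointing down, gripper open.
Joint ranges: [-2.94, 2.94], [-0.97, 2.17], [0.19, 2.56], [-1.23, 4.37], [0.02, 3.11], [-2.88, 2.88]. Speed limits (rad/s): [2.39, 2.39, 3.01, 3.14, 3.14, 3.14].

### API

Orientations are given as a unit quaternion [w, x, y, z].
In Python, from cell import arm gives the robot as it stands. Calls block until the motion is done:
- arm.goto(position, orientation): joint-space move of the TCP to a pose.
- arm.move_l(position, rotation=None, vel=0.15, stop_force=None): straight line of the TCP; rotation=None keeps the orientation; vel is the mean speed in m/s. With stop_force (N) it stops when the force on the tool has changed by that much, and returns True; else False.
- arm.move_joints(angles): joint-space move.
- arm.set_gripper(opening, grasp_force=None): finger opening in m; grasp_force is the grip in N (None keeps the last); returns when the fingers have stopped.
- arm.wait(seconds).
- arm.ik(position, orientation): joint angles nearest the present ones, or None.
- arm.state(): the state.
- arm.capture(name): name is "side" or "top"; returns (picture, depth): 400x640x3 uint8, red, green, blue; 400x640 float32, m along the optical axis (not along the pixel's ray), 0 where there is no reading.
- arm.camera_model(name): a dict with "camera_matrix" (3x3 intrinsics, pixels), "k1" (the pictures are not rectified: a ray, as slopes to the right and down, at radius r is drawn at 1 + k1 r^2 times it, then the intrinsics apply), "rvec" (rotation vector, rad) and "tvec" (3), from world to camera coordinates, as OpenCV has them. Camera axes: x right, y down, z forward; pixel columns grow to the right and rows downward; lengths in m; the calibration is good to about 2 mm. A picture is of the moment at which its call begins. camera_model takes no time and is no camera call.
A pose or a line that the arm cannot do raises arm.PlanningError and nothing moves.
- arm.job_done(): hands the job in, once; it reports no verdict.
The state is a dict: "t": time; "joints": joint angles; "qvel": joint speeds; "tau": joint torques, N m; "position": TCP position; "orientation": TCP orientation; "contact_force": force on the tool from outside, world axes, zero at the start; "torque": the same for the moment, N m; "opening": finger opening in m.
Only numpy, scipy, OpenCV 4.12 (cv2) and the standard library are available. Lean on these libraries where they do the work, as an engineer would, in place of code of your own. Each camera call takes 0.05 s, during which the arm holds its last target.

## Working session

There is one attempt and no reset: what is moved stays moved. The work goes in short steps, each a Python script; the robot and the scene stay as the last script left them, time stands still between calls to the robot, and variables do not carry over. Pictures are saved under pics/ and viewed, and the job is handed in when it is done.

```bash
ls; mkdir -p pics
cat > h.py <<'E'
import numpy as np, cv2
from cell import arm
def cam(n):
    m=arm.camera_model(n); K=np.array(m["camera_matrix"]);R=cv2.Rodrigues(np.array(m["rvec"],float))[0];t=np.array(m["tvec"],float).ravel()
    return K,m["k1"],R,t
def ray(n,u,v):
    K,k1,R,t=cam(n)
    d=np.array([(u-K[0,2])/K[0,0],(v-K[1,2])/K[1,1]]);p=d.copy()
    for _ in range(30): p=d/(1+k1*(p@p))
    return -R.T@t, R.T@np.array([p[0],p[1],1])
def onz(n,u,v,z):
    c,d=ray(n,u,v); return c+d*(z-c[2])/d[2]
def atdepth(n,u,v,dep):
    c,d=ray(n,u,v); return c+d*dep
def proj(n,P):
    K,k1,R,t=cam(n); q=R@np.array(P,float)+t; p=q[:2]/q[2]; p=p*(1+k1*(p@p))
    return K[0,0]*p[0]+K[0,2],K[1,1]*p[1]+K[1,2]
def cloud(n,dep):
    K,k1,R,t=cam(n); v,u=np.mgrid[0:400,0:640]
    d=np.stack([(u-K[0,2])/K[0,0],(v-K[1,2])/K[1,1]],-1);p=d.copy()
    for _ in range(30): p=d/(1+k1*(p**2).sum(-1,keepdims=True))
    c=np.dstack([p,np.ones_like(p[...,0])])*dep[...,None]
    return (c-t)@R
E
python3 - <<'E'
from h import *
s=arm.state();print(s)
for n in("side","top"):
    p,d=arm.capture(n);np.savez("pics/%s0.npz"%n,p=p,d=d);cv2.imwrite("pics/%s0.png"%n,p[...,::-1]);K,k,R,t=cam(n);print(n,K,k,-R.T@t,R[2])
E
```

```text
pics
{'t': 0.0, 'joints': array([-1.54538951e+00,  3.13495582e-01,  1.49846780e+00, -1.28257880e-05,
        1.33101444e+00, -2.23363759e-01]), 'qvel': array([-0.00054008, -0.00134349,  0.00065668,  0.00090631, -0.00170293,
       -0.00116226]), 'tau': array([-5.77589199e-04, -4.12261534e+01, -2.59743655e+01, -2.10795697e-04,
        4.15896939e-03,  1.10229581e-05]), 'position': array([ 0.12925801, -0.50855902,  0.2307002 ]), 'orientation': array([-6.89806074e-04,  9.92273691e-01,  1.24066279e-01,  6.22407915e-05]), 'contact_force': array([-0.00641871, -0.07583945, -0.10308061]), 'torque': array([-0.02768331, -0.02966943, -0.00455502]), 'opening': 0.08565445269800707}
side [[419.73355959   0.         323.06222962]
 [  0.         419.73355959 203.99772169]
 [  0.           0.           1.        ]] -0.09256378223902352 [1.08083439 0.2710976  0.6393091 ] [-0.73602967 -0.03895131 -0.67582773]
top [[456.25706837   0.         319.88965335]
 [  0.         456.25706837 197.94041199]
 [  0.           0.           1.        ]] -0.1268584936353577 [0.36849654 0.20986353 0.9825248 ] [ 0.08562522  0.0074433  -0.99629961]
```

View pics/side0.png

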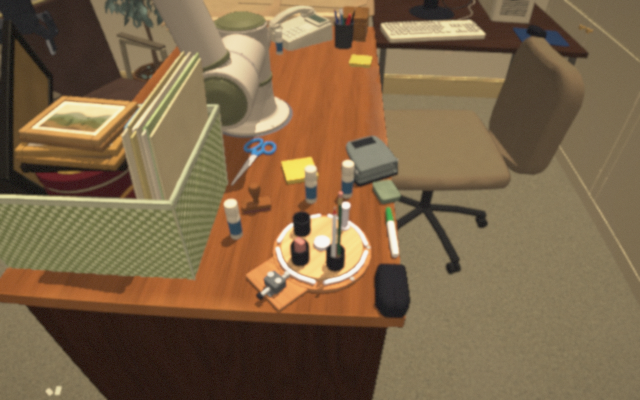

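View pics/top0.png

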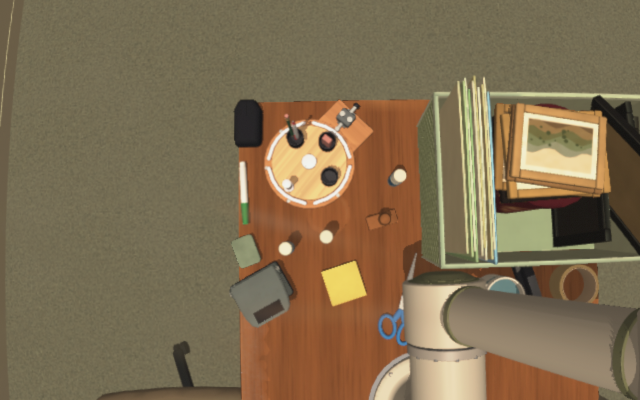

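Run:
```python
from h import *
a=np.load("pics/top0.npz");b=np.load("pics/side0.npz")
c=cv2.resize(a["p"][90:270,225:425,::-1],None,fx=4,fy=4,interpolation=cv2.INTER_CUBIC)[:600];cv2.imwrite("pics/ct.png",cv2.resize(a["p"][95:270,225:425,::-1],None,fx=3.4,fy=3.4,interpolation=2))
cv2.imwrite("pics/cs.png",cv2.resize(b["p"][140:310,215:415,::-1],None,fx=3.4,fy=3.4,interpolation=2))
X=cloud("top",a["d"])
for u,v,w in[(286,249,'g1'),(327,237,'g2'),(398,177,'g3'),(288,184,'post'),(309,162,'hub'),(330,177,'cup'),(295,137,'pens'),(327,141,'eraser'),(382,219,'stamp'),(246,250,'tin'),(262,293,'box'),(244,190,'marker'),(345,116,'clamp'),(437,180,'box'),(300,175,'table'),(250,120,'case')]:
    print(w,X[v,u].round(4), onz("top",u,v,.09)[:2].round(4))
```

```text
g1 [0.3465 0.2844 0.0909] [0.3465 0.2844]
g2 [0.3685 0.204  0.0864] [0.3685 0.2041]
g3 [0.4839 0.0612 0.0888] [0.4838 0.0614]
post [0.4747 0.2794 0.0836] [0.474  0.2789]
hub [0.5259 0.2384 0.0362] [0.517  0.2368]
cup [0.4947 0.1948 0.0258] [0.4863 0.1958]
pens [0.5749 0.2658 0.0593] [0.568  0.2639]
eraser [0.5616 0.2002 0.0758] [0.5586 0.2003]
stamp [0.4024 0.0927 0.0668] [0.4015 0.0957]
tin [0.3438 0.376  0.0141] [0.3457 0.363 ]
box [0.2576 0.3373 0.0556] [0.2617 0.3325]
marker [0.4715 0.3788 0.0179] [0.4638 0.3662]
clamp [0.6242 0.1603 0.033 ] [0.6089 0.1633]
box [0.4627 0.0126 0.2039] [ 0.4765 -0.0163]
table [0.5003 0.2582 0.0254] [0.4914 0.255 ]
case [0.6198 0.3631 0.0342] [0.605  0.3541]
```

View pics/ct.png

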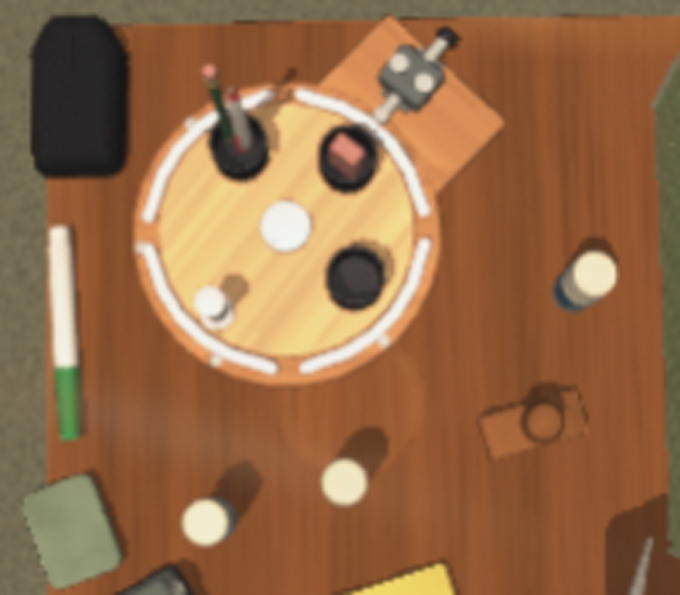

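View pics/cs.png

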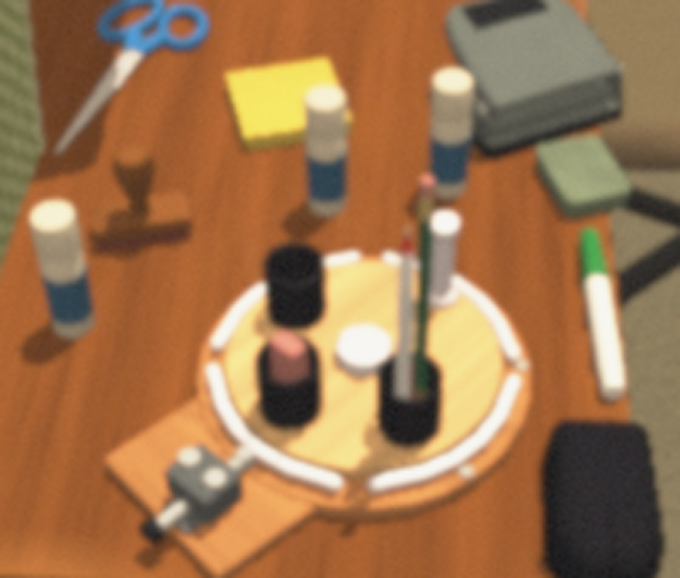

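Glue candidates in the top view are caps at (286,249), (327,237) and (398,177). In the side view they are at (347,178), (311,185) and (233,218). The one meant is farthest to the robot's left (+y), so top (286,249) / side (347,178). In the crops it stands beside the tin and the grey box, with a white cap and blue band. In the top view the post is at (288,184), the empty cup at (330,177) and the clamp at (345,116).

```bash
cat >> h.py <<'E'
def circ(P):
    A=np.c_[2*P,np.ones(len(P))];s=np.linalg.lstsq(A,(P**2).sum(1),rcond=None)[0];return s[:2],np.sqrt(s[2]+s[:2]@s[:2])
def axisfit(n,p,z=.024,c0=(.526,.238)):
    m=p.min(-1)>185
    P=np.array([onz(n,u,v,z)[:2] for v,u in zip(*np.nonzero(m))]); c=np.array(c0)
    for lo,hi in((.07,.1),(.078,.094),(.079,.092)):
        r=np.hypot(*(P-c).T);Q=P[(r>lo)&(r<hi)];
        c,R=circ(Q)
    return c,R,len(Q)
def blob(n,m,z,c,rad):
    P=np.array([onz(n,u,v,z)[:2] for v,u in zip(*np.nonzero(m))]);r=np.hypot(*(P-c).T);Q=P[r<rad]
    return (Q.max(0)+Q.min(0))/2,Q.mean(0),np.ptp(Q,0),len(Q)
E
python3 - <<'E'
from h import *
for n in("top","side"):
    f=np.load("pics/%s0.npz"%n);p=f["p"].astype(int)
    print(n,axisfit(n,p))
    m=(p.min(-1)>150)
    for w,z,c,r in[("g1",.09,(.3465,.284),.022),("g2",.09,(.3685,.204),.022),("post",.087,(.473,.279),.016)]:
        print(w,blob(n,m,z,np.array(c),r))
    mk=(p.max(-1)<75)
    print("cup",blob(n,mk,.064,np.array((.489,.195)),.024))
E
```

```text
top (array([0.52766903, 0.23961461]), np.float64(0.08564037871379668), 628)Traceback (most recent call last):
  File "<stdin>", line 7, in <module>
  File "h.py", line 34, in blob
    P=np.array([onz(n,u,v,z)[:2] for v,u in zip(*np.nonzero(m))]);r=np.hypot(*(P-c).T);Q=P[r<rad]
                ~~~^^^^^^^^^
  File "h.py", line 12, in onz
    c,d=ray(n,u,v); return c+d*(z-c[2])/d[2]
        ~~~^^^^^^^
  File "h.py", line 7, in ray
    K,k1,R,t=cam(n)
             ~~~^^^
  File "h.py", line 4, in cam
    m=arm.camera_model(n); K=np.array(m["camera_matrix"]);R=cv2.Rodrigues(np.array(m["rvec"],float))[0];t=np.array(m["tvec"],float).ravel()
ValueError: time passes only in moves, steps and waits
```

```bash
python3 - <<'E'
s=open('h.py').read()
s=s.replace('def cam(n):','import functools\n@functools.lru_cache(None)\ndef cam(n):')
open('h.py','w').write(s)
E
python3 - <<'E'
from h import *
for n in("top","side"):
    f=np.load("pics/%s0.npz"%n);p=f["p"].astype(int)
    print(n,axisfit(n,p))
    m=(p.min(-1)>150)
    for w,z,c,r in[("g1",.09,(.3465,.284),.022),("g2",.09,(.3685,.204),.022),("post",.087,(.473,.279),.016)]:
        print(w,blob(n,m,z,np.array(c),r))
    mk=(p.max(-1)<75)
    print("cup",blob(n,mk,.064,np.array((.489,.195)),.024))
a=arm
for th in(55,10,235,190):
    t=np.radians(th/2); print(th,arm.ik([.45,.25,.05],[0,np.cos(t),np.sin(t),0]))
E
```

```text
top (array([0.52766903, 0.23961461]), np.float64(0.08564037871379668), 628)
g1 (array([0.3484704, 0.2864074]), array([0.34793281, 0.28664751]), array([0.02340837, 0.02351139]), 127)
g2 (array([0.36951218, 0.20694405]), array([0.36966643, 0.20666443]), array([0.02159971, 0.02160576]), 118)
post (array([0.47237787, 0.28021368]), array([0.47218854, 0.2813445 ]), array([0.02415581, 0.02184776]), 109)
cup (array([0.49079764, 0.19642333]), array([0.49123838, 0.19710771]), array([0.03489354, 0.03063891]), 223)
side (array([0.53170719, 0.23904477]), np.float64(0.08536682364442821), 680)
g1 (array([0.3500202 , 0.28653397]), array([0.35032107, 0.28636185]), array([0.02550745, 0.02174773]), 70)
g2 (array([0.37188276, 0.20564248]), array([0.37169236, 0.20566335]), array([0.02488444, 0.02211974]), 74)
post (array([0.47985599, 0.28289642]), array([0.47926037, 0.28261128]), array([0.01772053, 0.01371738]), 48)
cup (array([0.49563604, 0.19697599]), array([0.49667143, 0.19681027]), array([0.03155274, 0.02862015]), 155)
55 [ 2.79210034e-01  5.12448171e-01  1.73222140e+00 -4.44089210e-16
  8.96923086e-01  8.90075272e-01]
10 [ 2.79210034e-01  5.12448171e-01  1.73222140e+00 -4.44089210e-16
  8.96923086e-01  1.67547344e+00]
235 [ 2.79210034e-01  5.12448171e-01  1.73222140e+00 -4.44089210e-16
  8.96923086e-01 -2.25151738e+00]
190 [ 2.79210034e-01  5.12448171e-01  1.73222140e+00 -4.44089210e-16
  8.96923086e-01 -1.46611922e+00]
```

Run:
```python
from h import *
for n in("top","side"):
    d=np.load("pics/%s0.npz"%n)["d"];X=cloud(n,d);X=X[(d>0)&(X[...,2]>.02)&(X[...,0]>.15)&(X[...,0]<.9)&(abs(X[...,1])<.6)]
    print(n)
    for x in np.arange(.15,.75,.1):
        print(round(x,2),[ (lambda q:round(float(q.max()),2) if len(q) else 0)(X[(abs(X[:,0]-x-.05)<.05)&(abs(X[:,1]-y-.05)<.05),2]) for y in np.arange(-.6,.5,.1)])
s=arm.state()['joints']
for q in ([s[0],-.3,1.6,0,1.2,0],): pass
t=np.radians(27)
for P in([.129,-.509,.45],[.2,-.45,.42],[.43,.235,.3],[.35,.2,.42],[.43,.235,.42]):
    print(P,arm.ik(P,[0,np.cos(t),np.sin(t),0]))
```

```text
top
0.15 [0, 0, 0.05, 0.05, 0.09, 0.6, 0.37, 0, 0.06, 0.07, 0.04]
0.25 [0, 0.14, 0.21, 0.22, 0.56, 0.6, 0.36, 0, 0.09, 0.09, 0.05]
0.35 [0, 0.11, 0.27, 0.3, 0.3, 0.33, 0.33, 0.09, 0.09, 0.09, 0]
0.45 [0, 0, 0.31, 0.31, 0.3, 0.33, 0.33, 0.07, 0.09, 0.03, 0]
0.55 [0, 0.19, 0.23, 0.3, 0.3, 0.33, 0.32, 0.08, 0.21, 0.04, 0.02]
0.65 [0, 0, 0, 0, 0, 0, 0, 0.03, 0, 0.04, 0]
side
0.15 [0.4, 0.39, 0, 0, 0, 0.4, 0.36, 0, 0.06, 0.06, 0]
0.25 [0, 0, 0.38, 0, 0.21, 0.41, 0.36, 0, 0.09, 0.08, 0.04]
0.35 [0, 0, 0.42, 0.29, 0.29, 0.33, 0.32, 0.09, 0.09, 0.03, 0]
0.45 [0, 0, 0.36, 0.32, 0.29, 0.33, 0.33, 0.07, 0.09, 0.03, 0]
0.55 [0, 0.03, 0.19, 0.29, 0.29, 0.33, 0.32, 0.08, 0.21, 0.04, 0.03]
0.65 [0, 0, 0, 0, 0, 0, 0, 0.03, 0, 0.04, 0]
[0.129, -0.509, 0.45] [-1.54592128e+00  2.79743931e-01  9.86064633e-01 -4.44089210e-16
  1.87578409e+00 -9.17602752e-01]
[0.2, -0.45, 0.42] [-1.39099395e+00  1.86530844e-01  1.17931885e+00 -4.44089210e-16
  1.77574296e+00 -7.62675424e-01]
[0.43, 0.235, 0.3] [ 2.60539940e-01  1.92724375e-01  1.47369536e+00 -4.44089210e-16
  1.47517292e+00  8.88858470e-01]
[0.35, 0.2, 0.42] [ 2.26481254e-01 -2.70646555e-02  1.41166335e+00 -4.44089210e-16
  1.75699396e+00  8.54799785e-01]
[0.43, 0.235, 0.42] [ 2.60539940e-01  1.80648124e-01  1.18638843e+00 -4.44089210e-16
  1.77455610e+00  8.88858470e-01]
```

```bash
cat >> h.py <<'E'
AX=np.array([.5295,.2393])
def qd(th):
    t=np.radians(th)/2; return [0,np.cos(t),np.sin(t),0]
def fing(phi,back,r=.068):
    p=np.radians(phi); return AX+r*np.array([np.cos(p),np.sin(p)])-back*np.array([np.sin(p),-np.cos(p)])
E
python3 - <<'E'
from h import *
arm.set_gripper(0.0,30)
arm.move_l([.129,-.509,.50],vel=.3)
x,y=fing(141.2,.032)
arm.goto([x-.02,y-.02,.5],qd(51.2))
arm.move_l([x,y,.16],qd(51.2),vel=.25)
r=arm.move_l([x,y,.05],vel=.1,stop_force=5)
s=arm.state();print(r,s['t'],s['position'],s['contact_force'],s['opening'])
for n in("side","top"):
    p,d=arm.capture(n);np.savez("pics/%s1.npz"%n,p=p,d=d)
    cv2.imwrite("pics/%s1.png"%n,cv2.resize((p[95:270,225:425,::-1] if n=="top" else p[140:310,215:415,::-1]),None,fx=3,fy=3,interpolation=2))
E
```

```text
False 7.5167 [0.45678949 0.25709029 0.05054829] [-1.68762438  0.50673392  0.38705893] -0.00016262161009651525
```

```bash
python3 -c "
import cv2,numpy as np
a=cv2.imread('pics/side1.png');b=cv2.imread('pics/top1.png')
h=max(a.shape[0],b.shape[0]);f=lambda x:cv2.copyMakeBorder(x,0,h-x.shape[0],0,0,0)
o=np.hstack([f(a),f(b)]);cv2.imwrite('pics/b1.png',cv2.resize(o,None,fx=.66,fy=.66))"
```

```text
(no output)
```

View pics/b1.png

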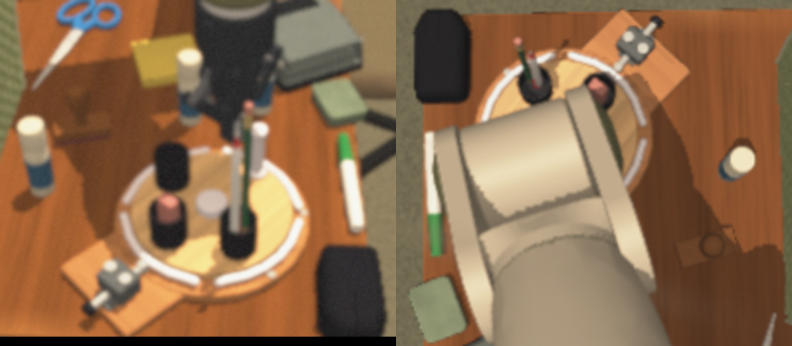

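The side view shows the closed fingertips behind the post (about (245,130) in the left panel), between cup and post. I'll push in small arc steps while watching the force.

```bash
cat > push.py <<'E'
from h import *
def push(phi0,phi1,lim,step=3,back=.018,vel=.012,z=.05):
    phi=phi0
    while phi>phi1:
        phi=max(phi-step,phi1); x,y=fing(phi,back)
        t=np.radians(phi-90); u=np.array([np.cos(t),np.sin(t)])
        f0=-(arm.state()['contact_force'][:2]-B)@u
        if f0>lim: print("at limit",f0);return phi
        r=arm.move_l([x,y,z],qd(phi-90),vel=vel,stop_force=max(lim-max(f0,0),1.5))
        s=arm.state();F=s['contact_force'][:2]-B
        print(round(phi,1),r,"t",round(s['t'],2),"push",round(-F@u,2),"F",F.round(2),"lag",((s['position'][:2]-[x,y])@u*1e3).round(2))
        if r: return phi
    return phi
E
python3 - <<'E'
import push as P
from h import *
arm.wait(.3);B=arm.state()['contact_force'][:2].copy();P.B=B;np.save('B.npy',B);print(B)
x,y=fing(141.2,.022)
print(arm.move_l([x,y,.05],vel=.02,stop_force=3),arm.state()['contact_force'][:2]-B)
P.push(141.2,124,8.5)
E
```

```text
[ 0.55076324 -0.55318255]
False [0.58768234 0.76697048]
138.2 False t 9.35 push 3.98 F [-4.21 -1.59] lag -0.21
135.2 False t 9.81 push 2.51 F [-3.1  -0.45] lag 0.03
132.2 False t 10.27 push 3.89 F [-3.63 -1.79] lag -0.08
129.2 False t 10.72 push 4.11 F [-3.61 -2.08] lag -0.04
126.2 False t 11.18 push 1.54 F [-1.43 -0.66] lag 0.24
124 False t 11.56 push 2.29 F [-1.7  -1.56] lag 0.13
```

Run:
```python
import push as P
from h import *
P.B=np.load('B.npy')
P.push(124,84,10.5,step=2,vel=.01)
s=arm.state();print(s['contact_force'],s['position'])
```

```text
122 False t 11.95 push 3.43 F [-1.64 -3.84] lag 0.05
120 False t 12.34 push 3.88 F [-2.33 -3.73] lag -0.02
118 False t 12.73 push 4.56 F [-2.85 -4.35] lag -0.1
116 False t 13.12 push 4.16 F [-2.79 -3.77] lag -0.11
114 False t 13.52 push 5.96 F [-4.24 -5.12] lag -0.29
112 False t 13.91 push 5.6 F [-3.94 -5.18] lag -0.4
110 False t 14.3 push 5.99 F [-4.32 -5.65] lag -0.48
108 False t 14.69 push 0.95 F [-1.14  0.45] lag 0.45
106 False t 15.08 push 0.96 F [-1.34  1.18] lag 0.26
104 False t 15.47 push 0.84 F [-0.96  0.38] lag 0.1
102 False t 15.87 push 0.98 F [-0.77 -1.07] lag 0.02
100 True t 16.17 push 1.62 F [-1.55 -0.56] lag -1.62
[-0.99527803 -1.11328321  0.92907981] [0.49839574 0.30268958 0.04946698]
```

Run:
```python
from h import *
p,d=arm.capture("side");cv2.imwrite("pics/s2.png",cv2.resize(p[190:310,235:385,::-1],None,fx=5,fy=5,interpolation=2))
p,d=arm.capture("top");cv2.imwrite("pics/t2.png",cv2.resize(p[95:215,250:400,::-1],None,fx=5,fy=5,interpolation=2))
```

```text
(no output)
```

View pics/s2.png

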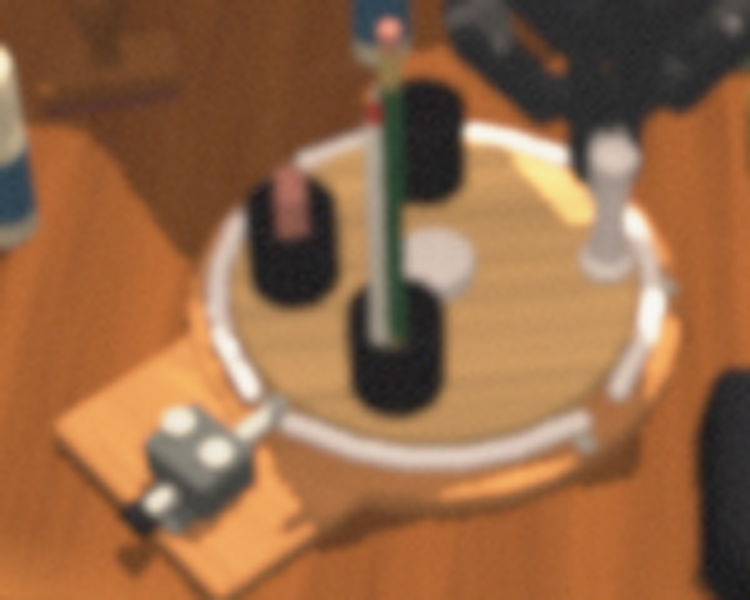

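View pics/t2.png

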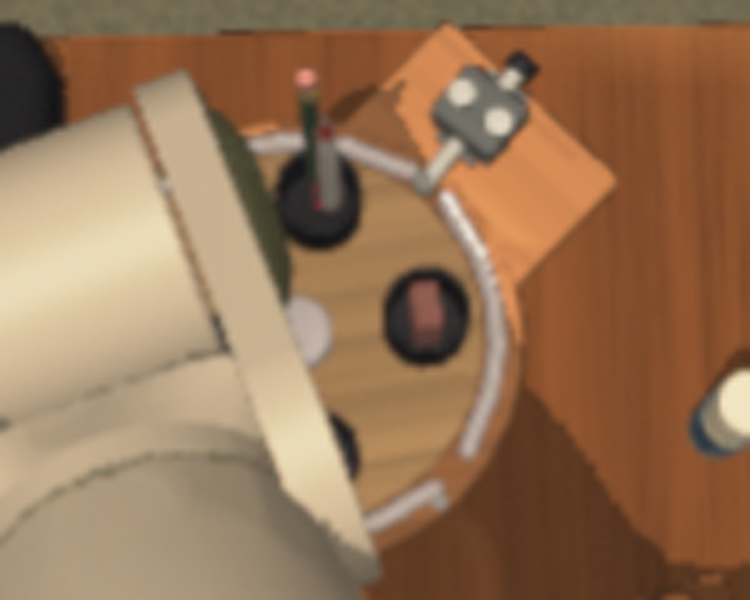

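Both views show the plunger tip in the rim gap (top crop (430,180), side crop (275,408)). I'll confirm it's rigid with one gentle push, then back off.

Run:
```python
from h import *
B=np.load('B.npy');s=arm.state();p=s['position'];u=np.array([np.cos(.175),np.sin(.175)]);p0=p.copy()
for k in range(5):
    f0=-(arm.state()['contact_force'][:2]-B)@u
    if f0>11: break
    q=arm.state()['position'];z=q+np.r_[u*.001,0]
    r=arm.move_l(z,vel=.006,stop_force=max(12.5-f0,1.5))
    s=arm.state();print(r,((s['position']-p0)[:2]@u*1e3).round(2),-(s['contact_force'][:2]-B)@u)
    if r: break
q=arm.state()['position']
x,y=q[:2]-.02*u
arm.move_l([x,y,.05],vel=.06);print(arm.state()['contact_force'],arm.state()['t'])
arm.move_l([x,y,.25],vel=.2)
arm.set_gripper(.05)
arm.goto([.35,.10,.35],qd(100))
for n in("side","top"):
    p,d=arm.capture(n);np.savez("pics/%s3.npz"%n,p=p,d=d);cv2.imwrite("pics/%s3.png"%n,p[...,::-1])
print(arm.state()['t'])
```

```text
False 0.25 5.9745269921400945
False 0.33 7.7387912830893315
False 0.33 8.853572526736764
False 0.31 8.150037873931552
False 0.31 8.548981917351018
[-0.62923778  0.08903284  0.14985181] 18.1167
21.6167
```

View pics/top3.png

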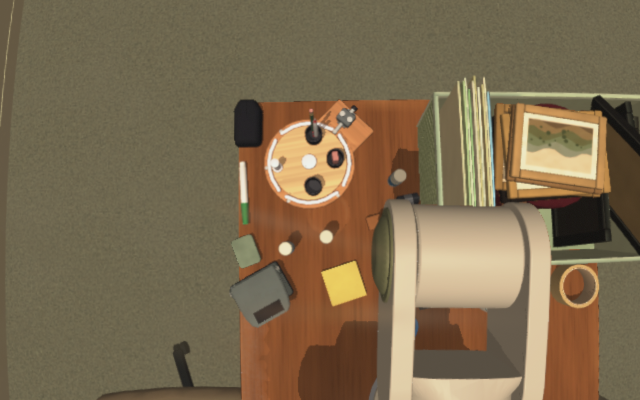

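View pics/side3.png

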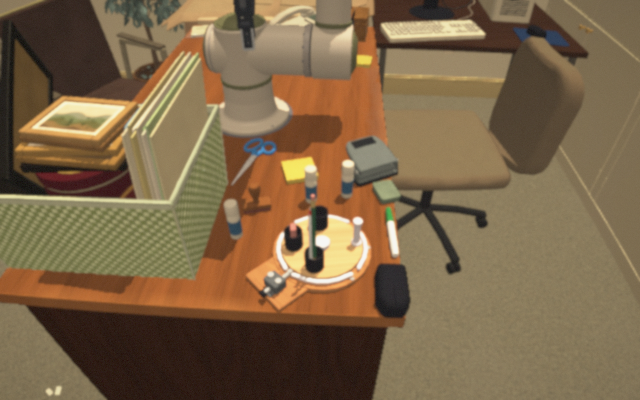

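The stop is rigid: it moved 0.3 mm at about 8.5 N. Both views are now clear. In the top view the cup is at (314,186), the post at (277,164) and the wanted stick at (286,249), unmoved. Now I'll measure the cup and the stick.

Run:
```python
from h import *
for n in("top","side"):
    f=np.load("pics/%s3.npz"%n);p=f["p"].astype(int)
    c,R,N=axisfit(n,p);print(n,c,R,N)
    m=(p.min(-1)>150)
    for w,z,cc,r in[("g1",.09,(.348,.286),.022),("g2",.09,(.370,.206),.022),("post",.087,(.52,.305),.018),("hub",.036,c,.016)]:
        if n=="side" and w=="hub": m=(p.min(-1)>120)
        b=blob(n,m,z,np.array(cc),r);print(w,b[0],b[1],b[2],b[3])
    a=np.arctan2(*(b[1]*0))
    mk=(p.max(-1)<70)
    u,v=map(int,proj(n,[.476,.228,.064]));lab=cv2.connectedComponentsWithStats(mk.astype(np.uint8))
    for i in range(1,lab[0]):
        if np.hypot(*(lab[3][i]-[u,v]))<25 and lab[2][i][4]>30: print("dark",lab[2][i],lab[3][i],onz(n,*lab[3][i],.046))
    print("pred",u,v)
    cv2.imwrite("pics/cup_%s.png"%n,cv2.resize(p[v-25:v+25,u-35:u+35,::-1].astype(np.uint8),None,fx=8,fy=8,interpolation=cv2.INTER_NEAREST))
```

```text
top [0.52757409 0.23936827] 0.08551069303508961 568
g1 [0.34754385 0.28734195] [0.34783918 0.28692457] [0.02155528 0.02164229] 120
g2 [0.36949411 0.20694405] [0.36950189 0.20669609] [0.02156357 0.02160576] 116
post [0.51900951 0.30659971] [0.51755685 0.30990286] [0.03252638 0.02792041] 142
hub [0.52812345 0.23944085] [0.52766609 0.23942975] [0.02992042 0.03152595] 176
dark [305 177  16  18 204] [312.78921569 185.92647059] [0.47416462 0.23106952 0.046     ]
pred 314 184
side [0.53180221 0.23905871] 0.08527073032110205 685
g1 [0.3500202  0.28653538] [0.35023332 0.28651747] [0.02550745 0.02175055] 71
g2 [0.37188276 0.20564248] [0.37169236 0.20566335] [0.02488444 0.02211974] 74
post [0.52269309 0.30125475] [0.52234582 0.30462436] [0.02139228 0.02617839] 74
hub [0.53116938 0.23984556] [0.5313497  0.23983102] [0.02917146 0.02782685] 147
dark [312 207  15  24 276] [319.27173913 217.87318841] [0.47646887 0.23143918 0.046     ]
pred 317 211
```

View pics/cup_top.png

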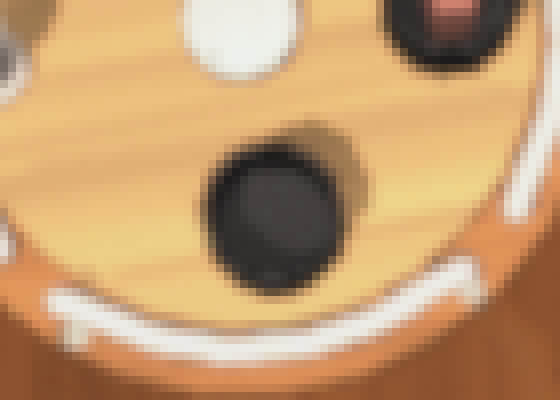

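View pics/cup_side.png

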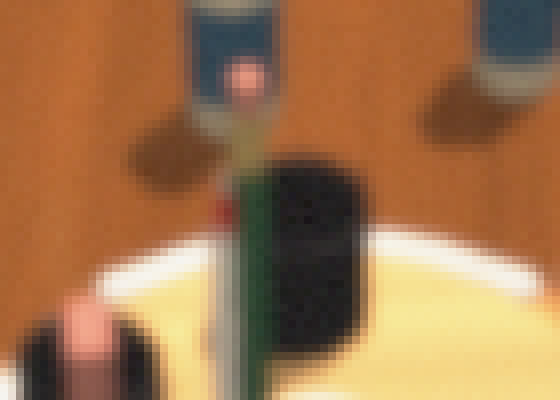

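Run:
```python
from h import *
# independent angle checks from other cups (silhouette bbox centres at mid height)
for n in("top","side"):
    p=np.load("pics/%s3.npz"%n)["p"].astype(int);c=axisfit(n,p)[0]
    mk=(p.max(-1)<80).astype(np.uint8);L=cv2.connectedComponentsWithStats(mk)
    for i in range(1,L[0]):
        x,y,w,h,a=L[2][i];P=onz(n,x+w/2-.5,y+h/2-.5,.044)[:2]-c
        if a>40 and np.hypot(*P)<.08: print(n,(x,y,w,h,a),P.round(4),np.hypot(*P).round(4),np.degrees(np.arctan2(P[1],P[0])).round(1))
x,y=.349,.2867
arm.goto([x,y,.22],qd(105))
arm.move_l([x,y,.10],vel=.2)
print(arm.move_l([x,y,.046],vel=.06,stop_force=4))
arm.set_gripper(0.0,25)
s=arm.state();print(s['opening'],s['t'],s['position'])
arm.move_l([x,y,.14],vel=.15)
arm.move_l([.4755,.230,.15],vel=.15)
s=arm.state();print(s['opening'],s['t'],s['position'])
for n in("side","top"):
    p,d=arm.capture(n);np.savez("pics/%s4.npz"%n,p=p,d=d)
    u,v=map(int,proj(n,[.4755,.23,.09]));cv2.imwrite("pics/i4_%s.png"%n,cv2.resize(p[v-45:v+45,u-60:u+60,::-1],None,fx=6,fy=6,interpolation=2));print(u,v)
```

```text
top (np.int32(306), np.int32(123), np.int32(16), np.int32(22), np.int32(195)) [ 0.0574 -0.0116] 0.0585 -11.4
top (np.int32(327), np.int32(149), np.int32(17), np.int32(19), np.int32(156)) [ 0.0044 -0.0555] 0.0556 -85.4
top (np.int32(305), np.int32(177), np.int32(16), np.int32(18), np.int32(227)) [-0.0523 -0.0077] 0.0528 -171.7
side (np.int32(312), np.int32(206), np.int32(15), np.int32(31), np.int32(326)) [-0.0484 -0.0078] 0.049 -170.9
side (np.int32(285), np.int32(228), np.int32(17), np.int32(23), np.int32(262)) [ 0.0033 -0.0548] 0.0549 -86.5
side (np.int32(306), np.int32(246), np.int32(17), np.int32(27), np.int32(320)) [ 0.051 -0.011] 0.0522 -12.2
False
0.02644676388800046 24.65 [0.34902834 0.286725   0.04610367]
0.026499505798982068 26.5 [0.47489201 0.23024709 0.14983033]
318 201
312 182
```

View pics/i4_side.png

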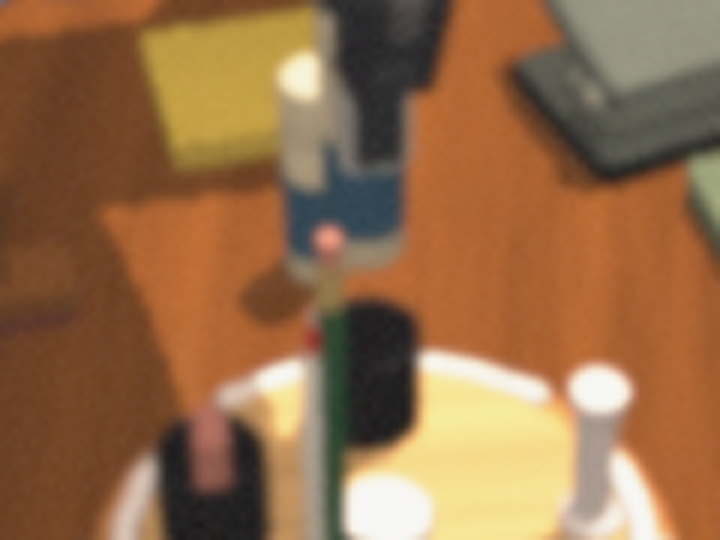

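View pics/i4_top.png

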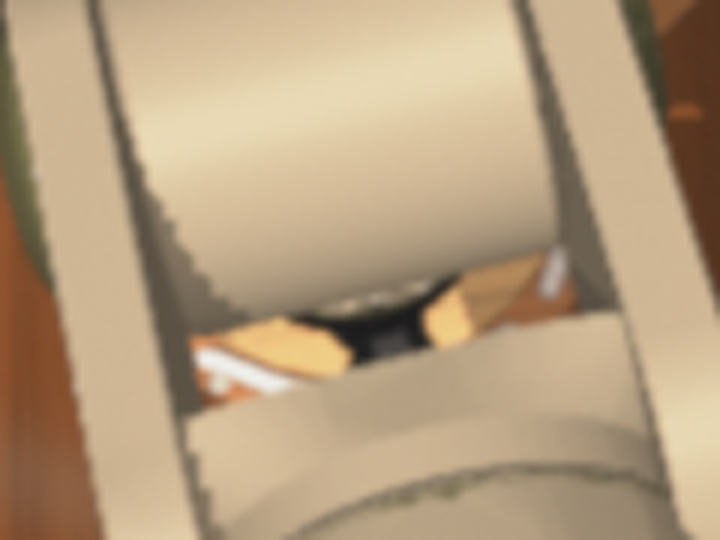

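The side view shows the held stick upright in the jaws, with its blue band at about (345,205) in the crop, over the cup; the top view is hidden by the arm. I'll refine the cup position from the edges and the post cap before inserting.

Run:
```python
from h import *
p=np.load("pics/top3.npz")["p"];cv2.imwrite("pics/pt.png",cv2.resize(p[145:185,262:302,::-1],None,fx=8,fy=8,interpolation=0))
q=np.load("pics/side3.npz")["p"];cv2.imwrite("pics/ps.png",cv2.resize(q[205:255,338:378,::-1],None,fx=8,fy=8,interpolation=0))
a=cv2.imread("pics/pt.png");b=cv2.imread("pics/ps.png");a=cv2.copyMakeBorder(a,0,80,0,0,0);cv2.imwrite("pics/pp.png",np.hstack([a,b]))
# side right edges
s=np.load("pics/side4.npz")["p"].astype(int)
for v in range(190,232,3): 
    r=s[v,300:345]; print(v,[ '%d/%d/%d'%tuple(x) for x in r[20:32]])
```

```text
190 ['49/71/84', '50/71/83', '50/71/82', '53/68/79', '82/76/77', '126/88/73', '163/100/64', '179/105/56', '180/103/51', '182/105/54', '180/104/52', '181/103/50']
193 ['53/72/85', '55/74/86', '57/75/86', '69/78/85', '99/85/80', '141/96/74', '170/102/61', '179/104/54', '179/101/51', '181/104/55', '184/107/54', '183/106/55']
196 ['121/113/103', '125/117/103', '132/121/104', '136/120/100', '147/118/94', '160/112/79', '174/105/63', '179/103/54', '179/102/53', '179/102/52', '186/107/57', '184/106/54']
199 ['154/130/104', '156/130/103', '160/125/96', '169/121/85', '175/110/69', '179/107/58', '180/103/53', '180/102/53', '179/103/54', '181/104/51', '183/105/53', '183/105/53']
202 ['183/108/60', '182/107/56', '182/104/53', '186/108/54', '188/108/57', '186/107/55', '186/108/58', '180/101/52', '180/104/53', '182/104/50', '183/105/53', '183/107/53']
205 ['126/76/47', '135/84/54', '144/86/49', '156/93/53', '165/97/52', '173/100/53', '178/105/53', '177/99/49', '177/103/51', '183/106/55', '182/106/53', '180/103/51']
208 ['35/33/36', '37/35/33', '39/38/36', '46/39/38', '56/43/39', '74/50/40', '105/67
[... 517 characters left out ...]
37/214', '247/242/225', '247/243/228']
220 ['33/33/32', '35/32/35', '34/32/32', '33/31/35', '33/32/30', '43/39/35', '75/59/45', '157/118/77', '233/184/116', '246/223/144', '247/231/152', '247/232/153']
223 ['39/36/34', '35/30/33', '32/33/32', '31/31/33', '34/34/32', '36/35/35', '76/60/46', '157/118/79', '230/181/112', '246/221/140', '247/229/148', '247/231/152']
226 ['28/29/30', '35/33/34', '35/35/37', '28/30/31', '35/35/31', '50/42/35', '103/79/56', '187/139/90', '241/200/125', '247/228/147', '247/235/157', '247/235/156']
229 ['56/45/42', '62/53/44', '77/62/47', '103/79/56', '155/116/76', '209/156/99', '235/187/118', '245/214/135', '246/223/144', '247/227/147', '247/228/149', '247/228/148']
```

View pics/pp.png

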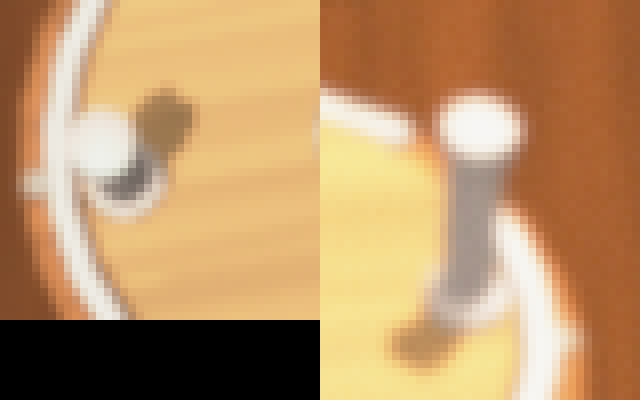

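Run:
```python
from h import *
for n,u,v,ax in(("top",274.4,162.4,(.5276,.2394)),("side",357.5,220.4,(.5318,.2391))):
    P=onz(n,u,v,.087)[:2];d=P-ax;print(n,P,np.hypot(*d),np.degrees(np.arctan2(d[1],d[0])))
def edge(u,v,x,r):   # axis y of a vertical cylinder at x whose +y silhouette passes the pixel
    c,d=ray("side",u,v); h=d[:2]/np.hypot(*d[:2]); nrm=np.array([-h[1],h[0]]); 
    if nrm[1]<0:nrm=-nrm
    # n.(P-c)= -r  for center
    return (( -r + nrm@c[:2]) - nrm[0]*x)/nrm[1]
print("stick y",edge(325.0,190,.475,.0135),"cup y",edge(326.8,220,.475,.0185))
for z in (.104,):
    print("stick bottom proj",proj("side",[.4755,.2302,.104]),"cup bottom",proj("side",[.4755,.23,.024]),proj("side",[.4755,.23,.064]))
```

```text
top [0.51812655 0.3057351 ] 0.06700814315343312 98.1275703231964
side [0.52125481 0.3059176 ] 0.06764460611990532 98.96848009428695
stick y 0.22922381092596356 cup y 0.22811043818785112
stick bottom proj (np.float64(318.4668940874057), np.float64(195.99036618587337)) cup bottom (np.float64(318.6700045640948), np.float64(225.16196925085472)) (np.float64(318.5211255066356), np.float64(211.04835704016926))
```

Run:
```python
from h import *
x,y=.4755,.230
arm.move_l([x,y,.114],vel=.12);arm.wait(.2)
r=arm.move_l([x,y,.0725],vel=.025,stop_force=4)
s=arm.state();print(r,s['t'],s['position'],s['contact_force'],s['torque'])
```

```text
True 28.7167 [0.47543235 0.2300541  0.07399592] [0.0474215  0.15266591 4.93369333] [ 0.00805384  0.07901112 -0.02904863]
```

The stick went straight in and touched the floor at exactly the predicted height (TCP z 0.074). I'll release it and check.

Run:
```python
from h import *
x,y=.4755,.230
arm.set_gripper(.05)
s=arm.state();print(s['opening'],s['contact_force'])
arm.move_l([x,y,.13],vel=.06);arm.move_l([x,y,.25],vel=.2)
arm.goto([.35,.10,.35],qd(100))
for n in("side","top"):
    p,d=arm.capture(n);np.savez("pics/%s5.npz"%n,p=p,d=d)
    u,v=map(int,proj(n,[.5,.235,.06]));cv2.imwrite("pics/f_%s.png"%n,cv2.resize(p[v-75:v+75,u-90:u+90,::-1],None,fx=4,fy=4,interpolation=2))
    q=p.astype(int);print(n,axisfit(n,q)[0],blob(n,q.min(-1)>150,.118,np.array([.4755,.23]),.02))
print(arm.state()['t'])
```

```text
0.049926948033137575 [ 0.44874897 -0.33642811 -0.4998715 ]
side [0.53179082 0.23906903] (array([0.47692869, 0.2295539 ]), array([0.4772948, 0.229837 ]), array([0.02386314, 0.02330222]), 98)
top [0.52756953 0.23936864] (array([0.47552672, 0.23076962]), array([0.47537713, 0.23069765]), array([0.02317821, 0.02300432]), 124)
31.8583
```

View pics/f_side.png

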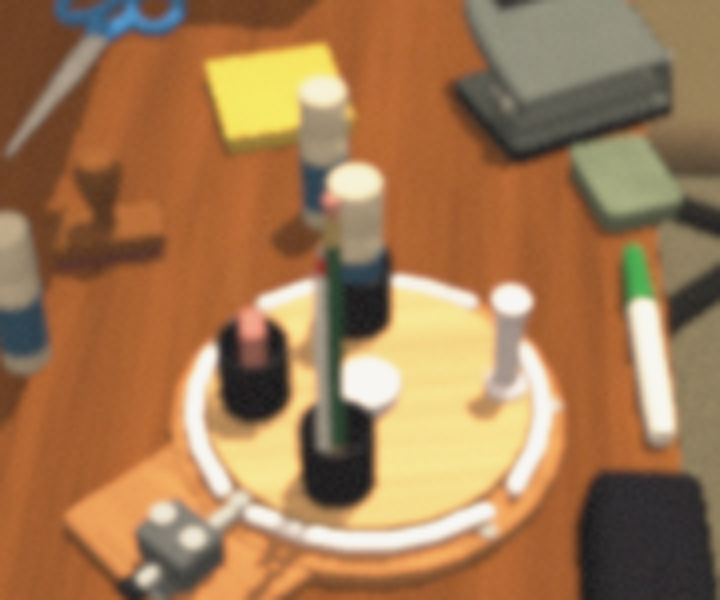

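View pics/f_top.png

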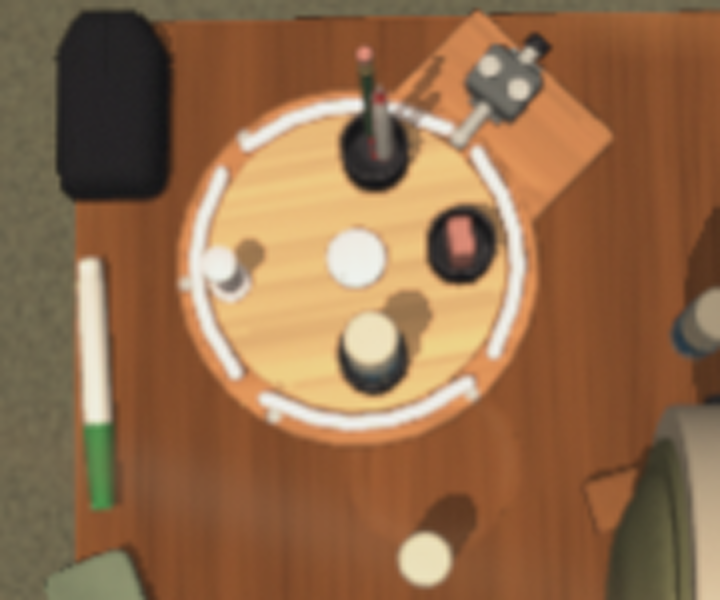

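The stick stands upright in the cup: side crop (355,250), top cap (370,340). The plunger tip is in the gap (top crop (462,135)), and the marker, stamp and tin haven't been disturbed. I'm handing in.

```bash
python3 -c "
from cell import arm
arm.wait(.3);print(arm.state()['t'],arm.state()['contact_force']);print(arm.job_done())"
```

```text
32.1583 [0.26656943 0.64455564 0.12349777]
the job is handed in; nothing more can be done
None
```

I turned the carousel clockwise to its stop, stood the glue stick in the empty cup, let go and handed the job in at about 32 s of the 67 s allowed. The interface gave no verdict.

- **Carousel:** I pushed the post round in small arc steps. The push was 2–6 N at the ends of the steps, then the force dropped as the plunger fell in, and the last step stopped at my 10.5 N limit. A second gentle push moved the post only 0.3 mm at about 8.5 N. Both camera views show the plunger tip in the rim gap, before and after the stick went in.
- **Glue stick:** I took the stick farthest to the robot's left. It went into the cup first try and touched the floor at the expected height. The last pictures show it upright, with its top within about 2 mm of where I reckoned the cup's centre to be, and the gripper clear of everything.
- **Bystanders:** the marker, rubber stamp and tin look undisturbed by eye. I did not measure their positions.
- **Disagreements:** the two cameras differed by about 4 mm in x at the turntable, so I used their average. Estimates of the cup's angle round the axis also differed by about 3° (roughly 2–3 mm at the cup), so I took a middle value.

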